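# Hang the slide rack to drain and cover the dish

## Robot

A 6-joint arm with a two-finger parallel gripper is mounted at the origin on the work surface. World frame = base frame: x ahead of the robot, y to its left, z up, the work surface at z = 0. Lengths are in mm, angles in rad, forces in N, time in s.
With the tool pointing down it reaches from about 350 to 975 mm from the base axis. Payload 7.1 kg.
Tool frame: the origin (TCP) lies midway between the tips of the shut fingers; the grasp point (between the pads) lies 19 mm behind it; z points along the fingers, y is the line along which they close (so a half turn about z gives the same grasp; the last joint's range is limited). The gripper opens to 88 mm and grips with 3 to 60 N. Pads are 20 mm wide; open, the fingers measure 115 mm over their backs; the gripper's body (75 mm by 178 mm) begins 61 mm behind the grasp point.
Start: joints at [-1.201, 0.423, 1.63, -0, 1.089, -0.019], TCP at [236.94, -578.329, 222.675] pointing down, gripper open.
Joint ranges: [-3, 3], [-0.9, 2.11], [0.09, 2.58], [-1.31, 4.45], [0.11, 2.69], [-2.54, 2.54]. Speed limits (rad/s): [2.39, 2.39, 3.01, 3.14, 3.14, 3.14].

## Interface

Orientations are given as a rotation vector (axis times angle).
In Python, from workcell import ctrl gives the robot as it stands.
- The arm moves only by the shell command python3 -m pendant 'ROWS'. ROWS is a JSON object of lists of equal length, an entry for each row: "grip": the opening, from -1 (shut) to 1 (fully open); "linear": the shift along the tool's x, y, z in mm, a list of three; "angular": the turn, a rotation vector about the tool's x, y, z in rad, a list of three. In form: {"grip": [grip, ...], "linear": [[tx, ty, tz], ...], "angular": [[ax, ay, az], ...]}. A call has 1 to 12 rows; each row shifts and turns the commanded pose from where the row before left it, along the tool's axes as they then stand; what a row does not reach is not made up. A row lasts 1/12 s, in which the tool goes at most 41.7 mm and 7.16 degrees, less where a joint would pass 70% of its speed; a pose out of reach is approached as far as the arm can. A call with a gripper value outside its range is refused whole. The fingers move at their own pace and stop on an object; the grip force is fixed at half the most. Time passes only in rows, so rows that do not move let the fingers close. It gives the time, the measured TCP pose, the force, the opening and the grip force at its end, in the units of the state.
- ctrl.get_obs(): the state, without advancing time (a new reading comes with each control period).
- ctrl.get_image(name): name is "side" or "top" or "wrist"; returns the picture (420x560x3 uint8, red, green, blue); there is no depth.
- ctrl.camera_params(name): a dict with "vfov" (degrees; the focal length in pixels is half the picture's height over the tangent of half this angle, whatever the lens; pixels are square), "cx", "cy" (the principal point, pixels), "R" (3x3) and "t" (3): a world point X has camera coordinates R X + t; the wrist camera has in their place "T_tool_cam" (4x4, takes a point from camera to tool coordinates, whose origin is the TCP and whose axes are the flange's). Camera axes: x right, y down, z forward; pixel columns grow to the right and rows downward; lengths in mm; the calibration is good to about 2 mm. A picture is of the moment at which its call begins: read the wrist's pose just before it. camera_params takes no time and is no camera call.
- ctrl.close_job(): hands the job in; it is judged then, once.
The state is a dict: "t": time; "qpos": joint angles; "qvel": joint speeds; "joint_torque": joint torques, N m; "ee_pos": TCP position; "orientation": TCP orientation; "ft_force": force on the tool from outside, world axes, zero at the start; "moment": the same for the moment, N m; "width": finger opening in mm; "grasp_force": force on a finger pad.
Only numpy, scipy, OpenCV 4.12 (cv2) and the standard library are available. Lean on these libraries where they do the work, as an engineer would, in place of code of your own. Each camera call takes 0.05 s, during which the arm holds its last target. There are 200 camera calls.

## Task

Lift the microscope-slide rack out of the steel dish and hang it by the round eye in its handle on the peg of the drain stand, keeping it upright so no slide falls out. Then close the empty dish with its steel cover, fully seated all round. Set both down without dropping or knocking them, and leave the bottle, the slide box and the tube rack where they are.

Things in the scene. Friction and masses are not known exactly. Their poses are not given: they have to be found in the camera images.
- dish: Open rectangular stainless-steel dish, fixed to the bench, 110 (x) x 80 (y) x 60 mm high, walls and floor 4-5 mm, inner opening 102 x 72 mm. Origin: centre of its underside, z up. It turns on the bench by up to 0.4 rad.
- slide_rack: Loose aluminium slide rack, about 160 g, standing in the dish: low tray 84 (x) x 52 (y) x 22 mm, six slides up to 29 mm high, and along its middle (x-z plane) an upright handle plate 46 mm wide, 5 mm thick, its top 125 mm over the rack's underside, with a round eye of 35 mm diameter. Origin: centre of its underside, z up. Front and back are alike.
- rack_eye (a point): Centre of the eye, 75 mm above the rack's underside; the eye's axis is the rack's y axis.
- rack_tab (a point): Middle of the solid tab of the handle plate above the eye, 115 mm above the rack's underside (tab from 93 to 125 mm), 5 mm thick along the rack's y: the place to grip.
- drain_stand: Fixed steel stand: shallow tray 170 (x) x 130 (y) x 18 mm, an upright post 16 mm thick at x = +65 mm, and at its top, 155 mm high, a level round peg, 10 mm diameter, pointing to the stand's -x with a small upturned tip. Nothing rises above 168 mm. Origin: centre of the tray's underside. Yaw within 0.4 rad.
- peg_mid (a point): On the peg's axis, above the tray's centre, 155 mm high; axes as the stand's. The level part of the peg runs from x = +57 (post) to x = -30 mm here; a hanging rack's eye centre lies about 12 mm below this point.
- peg_tip (a point): Centre of the peg's upturned tip: 34 mm to -x and 8 mm above peg_mid; the tip's round end has 5 mm radius, so its top is 13 mm above the peg's axis.
- cover: Loose steel cover, about 220 g, right way up on the bench: plate 120 (x) x 90 (y) x 4 mm, under it a lip 94 x 64 x 8 mm that enters the dish (4 mm play a side), on top a black bar handle 44 (x) x 16 (y) mm, its top 44 mm over the origin. Origin: centre of the lip's underside. Seated, the origin is 52 mm above the dish's. A half turn makes no difference.
- cover_grip (a point): On the cover's handle, 36 mm above the cover's origin, 8 mm below the handle's top; pinch along the cover's y.
- reagent_bottle: Bystander: amber bottle, 60 mm diameter, 130 mm high. Origin: centre of its underside.
- slide_box: Bystander: closed plastic box, 92 x 102 x 38 mm. Origin: centre of its underside.
- tube_rack: Bystander: tube rack with tubes, 80 (x) x 200 (y) x 120 mm high. Origin: centre of its underside.
Things that resemble listed ones, but are neither listed nor needed, are in the scene too. What is shaped like the drain_stand but red is not meant. Leave any turquoise look-alike of the cover alone.

How it is judged:
By the outcome, as a careful person would: the job done as asked, in the order asked, and still so for the second after the job is handed in, with the robot touching nothing.
It also fails if it takes over 72 s, if anything falls off the work surface, if the arm or the gripper's body presses on something with over 40 N, if the wrist force passes 120 N, or if a joint passes its speed limit or range.

## Working session

There is one attempt and no reset: what is moved stays moved. The work goes in short steps, Python scripts to look and compute and a shell command to move; the robot and the scene stay as the last step left them, time stands still between calls to the robot, and variables do not carry over. Pictures are saved under pics/ and viewed, at most 10 in all, crops included, and the job is handed in when it is done.

```bash
mkdir -p pics; python3 - <<'E'
from workcell import ctrl
import cv2,numpy as np
o=ctrl.get_obs();print({k:np.round(o[k],3).tolist() for k in o})
for n in("side","top","wrist"):
    im=ctrl.get_image(n);cv2.imwrite(f"pics/{n}0.png",im[...,::-1]);p=ctrl.camera_params(n);print(n,{k:np.round(p[k],3).tolist() for k in p if k!='x' and not isinstance(p[k],str)},[k for k in p if isinstance(p[k],str)])
E
```

```text
{'t': 0.0, 'qpos': [-1.201, 0.424, 1.631, -0.0, 1.089, -0.019], 'qvel': [0.001, 0.001, -0.001, 0.0, 0.0, 0.001], 'joint_torque': [0.003, -54.462, -27.367, 0.064, 0.023, -0.0], 'ee_pos': [236.744, -577.839, 221.895], 'orientation': [-3.081, -0.607, 0.0], 'ft_force': [0.441, 0.233, 0.164], 'moment': [-0.006, 0.019, 0.009], 'grasp_force': 0.0, 'width': 87.999}
side {'vfov': 57.139, 'cx': 276.924, 'cy': 209.15, 'R': [[-0.936, -0.353, -0.011], [-0.197, 0.547, -0.813], [0.293, -0.759, -0.582]], 't': [520.559, 262.965, 773.148]} []
top {'vfov': 44.613, 'cx': 280.097, 'cy': 220.807, 'R': [[-0.086, -0.996, 0.002], [-0.975, 0.084, -0.204], [0.203, -0.019, -0.979]], 't': [-79.686, 595.354, 1649.462]} []
wrist {'vfov': 69.193, 'cx': 278.836, 'cy': 210.292, 'T_tool_cam': [[-0.001, -0.962, -0.273, 75.744], [1.0, -0.001, -0.002, -0.374], [0.001, -0.273, 0.962, -162.319], [0.0, 0.0, 0.0, 1.0]]} []
```

View pics/top0.png

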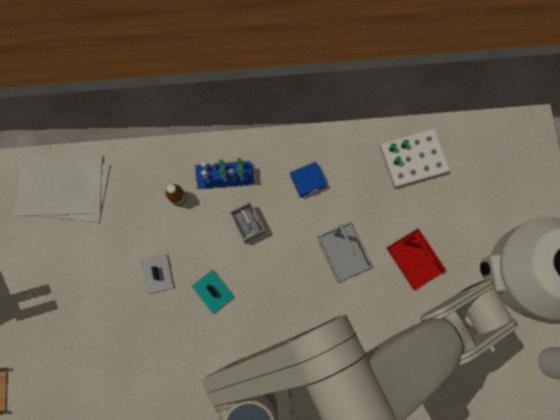

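View pics/side0.png

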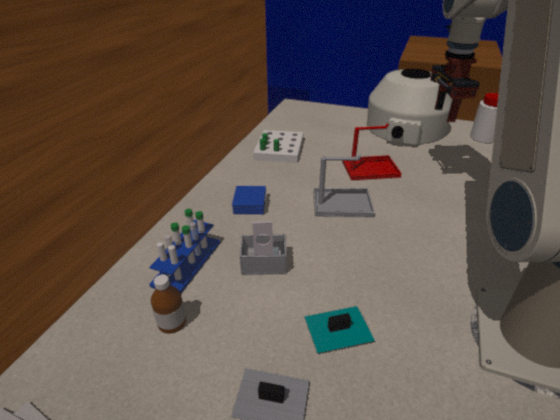

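Top view: dish at about (249,223) holding the rack, grey stand tray at about (345,252), grey cover at (157,273); turquoise (213,291) and red (416,259) are decoys. Side view agrees: the post is on the stand's far-left side and the peg points to the right.

```bash
cat > h.py <<'E'
from workcell import ctrl
import cv2,numpy as np
from scipy.spatial.transform import Rotation as Ro
def cam(n,obs=None):
    p=ctrl.camera_params(n);f=210/np.tan(np.radians(p['vfov']/2))
    K=np.array([[f,0,p['cx']],[0,f,p['cy']],[0,0,1]])
    if n=='wrist':
        o=obs or ctrl.get_obs();T=np.eye(4);T[:3,:3]=Ro.from_rotvec(o['orientation']).as_matrix();T[:3,3]=o['ee_pos']
        W=np.linalg.inv(T@np.array(p['T_tool_cam']));return K,W[:3,:3],W[:3,3]
    return K,np.array(p['R']),np.array(p['t'])
def px2w(c,uv,z):
    K,R,t=c;d=R.T@np.linalg.solve(K,np.array([uv[0],uv[1],1.]));C=-R.T@t
    return C+d*(z-C[2])/d[2]
def w2px(c,X):
    K,R,t=c;q=K@(R@np.asarray(X,float)+t);return q[:2]/q[2]
def go(pos,yaw,obs=None):
    """tool-frame shift (constant orientation) and z-turn to reach pos with tool down, tool y at world angle yaw"""
    o=obs or ctrl.get_obs();R=Ro.from_rotvec(o['orientation']).as_matrix()
    y=R[:,1];cur=np.arctan2(y[1],y[0]);d=(yaw-cur+np.pi/2)%np.pi-np.pi/2
    print('pos',np.round(o['ee_pos'],1),'yaw',round(cur,3),'tilt z',np.round(R[:,2],3))
    print('tool shift',np.round(R.T@(np.array(pos)-o['ee_pos']),1),'turn tool z',round(-d,3),'q6',round(o['qpos'][5],3),'f',np.round(o['ft_force'],1))
E
python3 - <<'E'
from h import *
c=cam('top')
for n,uv,z in [('dish',(249,223),60),('stA',(319,240),18),('stB',(351,224),18),('stC',(371,264),18),('stD',(335,280),18),('cover',(157,273),12),('turq',(213,291),12),('bottle',(171,187),130),('tube',(225,175),60),('box',(309,180),38),('base',(255,405),0)]:
    print(n,np.round(px2w(c,uv,z)))
for n in('top','side'):
    print(n,w2px(cam(n),ctrl.get_obs()['ee_pos']))
im=cv2.imread('pics/top0.png')
a=cv2.resize(im[190:290,215:385],None,fx=4.5,fy=4.5,interpolation=cv2.INTER_CUBIC);cv2.imwrite('pics/topc.png',a)
E
```

```text
dish [588. -26.  60.]
stA [ 517. -258.   18.]
stB [ 563. -372.   18.]
stC [ 421. -424.   18.]
stD [ 378. -297.   18.]
cover [453. 297.  12.]
turq [377. 113.  12.]
bottle [714. 214. 130.]
tube [762.  43.  60.]
box [ 726. -243.   38.]
base [2. 1. 0.]
top [443.52305538 313.67876429]
side [444.59330047 115.16538055]
```

View pics/topc.png

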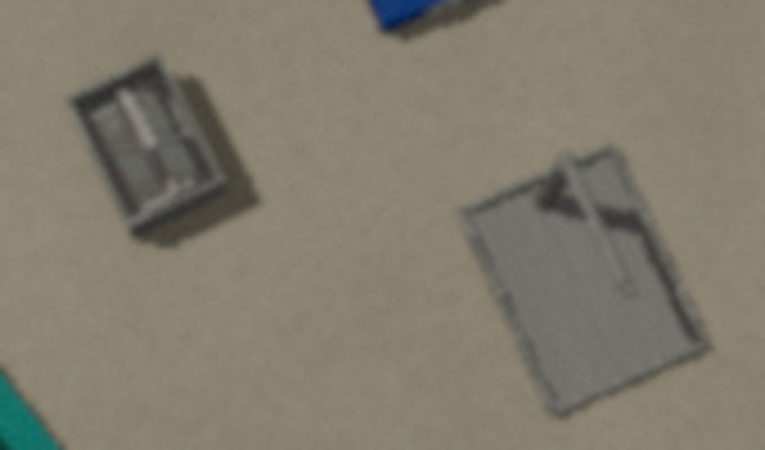

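```bash
python3 - <<'E'
from h import *
go([470,-338,330],0.32)
go([588,-26,330],0.4+np.pi/2)
E
```

```text
pos [ 236.8 -578.   222.1] yaw -1.182 tilt z [-0.     0.001 -1.   ]
tool shift [ 306.8 -133.8 -107.8] turn tool z -1.502 q6 -0.019 f [ 0.1 -0.3  0. ]
pos [ 236.8 -578.   222.1] yaw -1.182 tilt z [-0.     0.001 -1.   ]
tool shift [ 534.2 -377.8 -107.5] turn tool z -0.011 q6 -0.019 f [ 0.1 -0.3  0. ]
```

```bash
python3 -m pendant '{"grip":[1,1,1,1,1,1,1,1,1,1,1,1],"linear":[[0,0,-36],[0,0,-36],[0,0,-36],[34,-15,0],[34,-15,0],[34,-15,0],[34,-15,0],[34,-15,0],[34,-15,0],[34,-15,0],[34,-15,0],[34,-15,0]],"angular":[[0,0,0],[0,0,0],[0,0,0],[0,0,0],[0,0,0],[0,0,0],[0,0,0],[0,0,0],[0,0,0],[0,0,0],[0,0,0],[0,0,0]]}'
python3 -m pendant '{"grip":[1,1],"linear":[[0,0,0],[0,0,0]],"angular":[[0,0,0],[0,0,0]]}'
python3 - <<'E'
from h import *
import pickle
o=ctrl.get_obs();im=ctrl.get_image('wrist');cv2.imwrite('pics/w1.png',im[...,::-1]);pickle.dump(o,open('w1.pkl','wb'))
print(w2px(cam('wrist',o),[470,-338,155]))
go([588,-26,330],0.4+np.pi/2)
E
```

```text
t: 1.15
ee_pos: [469.8, -335.8, 330.5]
orientation: [-3.082, -0.607, 0.0]
ft_force: [0.7, 0.3, -0.1]
width: 88.2
grasp_force: 0.0
t: 1.32
ee_pos: [469.8, -336.0, 330.4]
orientation: [-3.081, -0.612, 0.001]
ft_force: [-0.5, 0.1, 1.1]
width: 87.9
grasp_force: 0.0
[281.41618299 193.86134242]
pos [ 469.  -337.   330.4] yaw -1.18 tilt z [-0.001  0.    -1.   ]
tool shift [ 228.5 -242.3    0.3] turn tool z -0.009 q6 0.537 f [ 0.   0.8 -1. ]
```

View pics/w1.png

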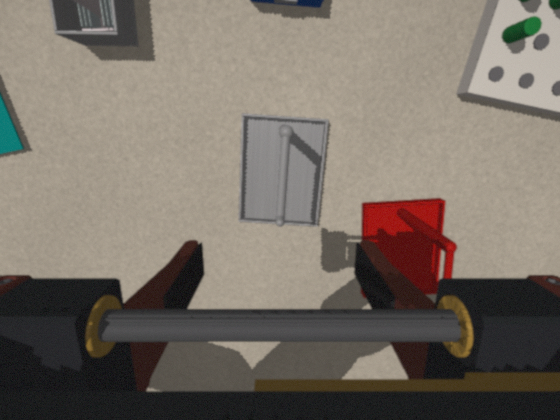

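Wrist view: grey stand with post top at (286,130), peg tip at (280,221), tray corners about (244,116),(328,121),(320,225),(240,220).

```bash
python3 - <<'E'
from h import *
import pickle
o=pickle.load(open('w1.pkl','rb'));c=cam('wrist',o)
a=px2w(c,(286,130),158);b=px2w(c,(279.5,221),165);print(a,b,np.linalg.norm((a-b)[:2]),'(99 expected) yaw',np.arctan2(*(a-b)[[1,0]]))
u=(a-b)/np.linalg.norm((a-b)[:2]);print('mid',b+34*u)
P=[px2w(c,q,18) for q in [(244,116),(328,121),(320,225),(240,220)]]
for i in range(4): d=P[(i+1)%4]-P[i];print(np.round(P[i],1),np.linalg.norm(d),np.arctan2(d[1],d[0]))
print('centre',np.mean(P,0))
# refine: gray mask of tray in image
im=cv2.imread('pics/w1.png');hsv=cv2.cvtColor(im,cv2.COLOR_BGR2HSV)
print(hsv[170,255],hsv[200,200],hsv[110,290],hsv[221,279])
m=((hsv[...,1]<25)).astype(np.uint8);m[:100]=0;m[240:]=0;m[:,:225]=0;m[:,345:]=0
cs,_=cv2.findContours(cv2.morphologyEx(m,cv2.MORPH_CLOSE,np.ones((5,5))),0,2);k=max(cs,key=cv2.contourArea);r=cv2.minAreaRect(k);print(r,cv2.boxPoints(r))
E
python3 -m pendant '{"grip":[1,1,1,1,1,1,1,1,1],"linear":[[25,-27,0],[25,-27,0],[25,-27,0],[25,-27,0],[25,-27,0],[25,-27,0],[25,-27,0],[25,-27,0],[29,-26,0]],"angular":[[0,0,0],[0,0,0],[0,0,0],[0,0,0],[0,0,0],[0,0,0],[0,0,0],[0,0,0],[0,0,0]]}'
python3 -m pendant '{"grip":[1,1],"linear":[[0,0,0],[0,0,0]],"angular":[[0,0,0],[0,0,0]]}'
python3 - <<'E'
from h import *
import pickle
o=ctrl.get_obs();im=ctrl.get_image('wrist');pickle.dump(o,open('w2.pkl','wb'))
cv2.imwrite('pics/w2full.png',im[...,::-1])
print(np.round(w2px(cam('wrist',o),[588,-26,60])))
cv2.imwrite('pics/w2.png',cv2.resize(im[90:300,140:420,::-1],None,fx=2.8,fy=2.8,interpolation=cv2.INTER_CUBIC))
E
```

```text
[ 536.661689   -315.56823291  158.        ] [ 442.24632615 -347.11419981  165.        ] 99.54601332543763 (99 expected) yaw 0.32245749037479765
mid [ 474.49394943 -336.33965607  162.60914584]
[ 530.1 -253.6   18. ] 125.63679889509079 -1.2363999421730576
[ 571.3 -372.3   18. ] 164.04257700472462 -2.7862987202900427
[ 417.5 -429.4   18. ] 131.42131758177297 1.8971185243291284
[ 375.4 -304.9   18. ] 162.9626297486716 0.31996069255988663
centre [ 473.58823427 -340.03525663   18.        ]
[  0   6 139] [ 20  36 164] [ 20  36 168] [ 20   5 148]
((281.1462097167969, 170.2948760986328), (87.3451919555664, 109.58329772949219), 3.9724960327148438) [[233.7827  221.92935]
 [241.37437 112.60934]
 [328.5097  118.6604 ]
 [320.91803 227.98041]]
t: 2.12
ee_pos: [588.7, -27.0, 330.8]
orientation: [3.083, 0.603, -0.001]
ft_force: [0.5, -0.5, 0.2]
width: 88.0
grasp_force: 0.0
t: 2.28
ee_pos: [589.2, -26.8, 330.3]
orientation: [3.082, 0.609, -0.001]
ft_force: [-0.7, -0.8, 0.4]
width: 87.7
grasp_force: 0.0
[279. 179.]
```

View pics/w2.png

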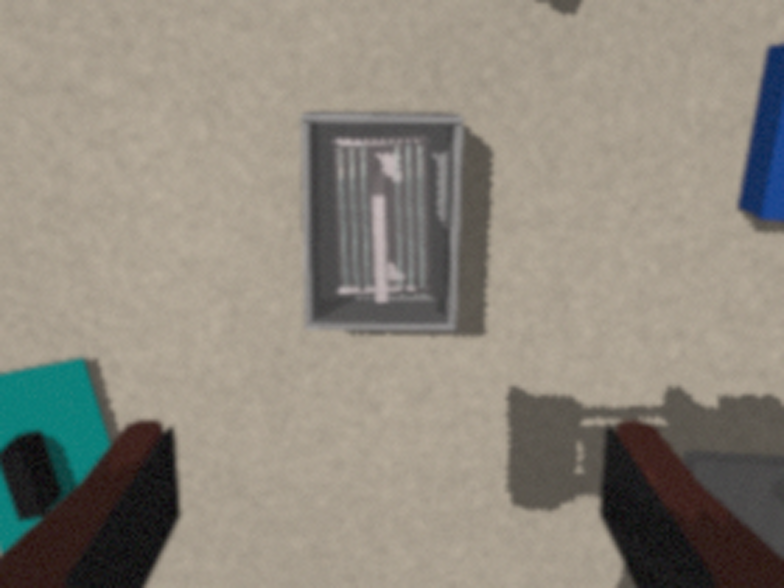

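Crop of wrist view: dish rim corners about (303,113),(463,115),(455,329),(306,327); tab top edge runs from (379,193) to (381,302) in the crop.

```bash
python3 - <<'E'
from h import *
import pickle
o=pickle.load(open('w2.pkl','rb'));c=cam('wrist',o)
f=lambda q:(140+q[0]/2.8,90+q[1]/2.8)
P=[px2w(c,f(q),60) for q in [(303,113),(463,115),(455,329),(306,327)]]
for i in range(4): d=P[(i+1)%4]-P[i];print(np.round(P[i],1),np.linalg.norm(d).round(1),np.arctan2(d[1],d[0]).round(3))
print('dish',np.mean(P,0))
a,b=[px2w(c,f(q),129.5) for q in [(379,193),(381,302)]];d=a-b;print('tab',(a+b)/2,np.linalg.norm(d),np.arctan2(d[1],d[0]))
# centered edge of tab, sub-pixel
im=cv2.imread('pics/w2full.png');g=im.astype(int);
for v in(164,170,178,186,194):
    r=g[v,265:288,2];print(v,r.tolist())
go((a+b)/2+[0,0,98+4.5-129.5],np.arctan2(d[1],d[0])+np.pi/2)
E
```

```text
[635.   38.6  60. ] 78.6 -1.194
[664.  -34.5  60. ] 109.0 -2.767
[562.5 -74.3  60. ] 78.4 1.946
[533.8  -1.4  60. ] 108.9 0.376
dish [598.8219526  -17.89518924  60.        ]
tab [598.75300986 -17.81479454 129.5       ] 47.33679627166802 0.4045371040071836
164 [116, 117, 109, 107, 118, 119, 115, 132, 171, 192, 195, 184, 148, 112, 102, 105, 118, 123, 114, 109, 121, 126, 114]
170 [108, 122, 113, 108, 114, 121, 108, 119, 164, 187, 193, 185, 154, 118, 103, 103, 111, 121, 111, 105, 112, 121, 113]
178 [108, 120, 115, 100, 107, 129, 121, 116, 149, 180, 189, 187, 164, 129, 105, 102, 110, 124, 118, 104, 110, 122, 118]
186 [102, 113, 111, 104, 104, 117, 112, 113, 139, 173, 185, 185, 175, 166, 171, 174, 157, 144, 123, 107, 110, 127, 119]
194 [148, 146, 142, 137, 133, 139, 142, 138, 145, 167, 181, 184, 177, 154, 129, 125, 119, 112, 107, 97, 102, 109, 109]
pos [588.7 -27.8 330.3] yaw -1.182 tilt z [-0.001 -0.001 -1.   ]
tool shift [ 13.3  -5.5 227.8] turn tool z -0.016 q6 1.115 f [-0.7 -0.3  0.3]
```

```bash
python3 -m pendant '{"grip":[1,1,1,1,1,1,1,1,1,1],"linear":[[13,-5.5,10],[0,0,36],[0,0,36],[0,0,36],[0,0,36],[0,0,30],[0,0,24],[0,0,15],[0,0,5],[0,0,0]],"angular":[[0,0,-0.012],[0,0,0],[0,0,0],[0,0,0],[0,0,0],[0,0,0],[0,0,0],[0,0,0],[0,0,0],[0,0,0]]}'
python3 -m pendant '{"grip":[0.3,-0.1,-0.4,-0.6,-0.7,-0.75,-0.8,-0.9,-1,-1,-1,-1],"linear":[[0,0,0],[0,0,0],[0,0,0],[0,0,0],[0,0,0],[0,0,0],[0,0,0],[0,0,0],[0,0,0],[0,0,0],[0,0,0],[0,0,0]],"angular":[[0,0,0],[0,0,0],[0,0,0],[0,0,0],[0,0,0],[0,0,0],[0,0,0],[0,0,0],[0,0,0],[0,0,0],[0,0,0],[0,0,0]]}'
```

```text
t: 3.17
ee_pos: [597.9, -17.8, 100.9]
orientation: [-3.079, -0.623, 0.005]
ft_force: [-0.2, 0.2, 0.3]
width: 87.8
grasp_force: 0.0
t: 4.17
ee_pos: [599.0, -16.6, 102.6]
orientation: [-3.079, -0.625, 0.0]
ft_force: [-0.8, 0.3, 0.4]
width: 11.4
grasp_force: 0.0
```

```bash
python3 -m pendant '{"grip":[-1,-1,-1,-1,-1],"linear":[[0,0,0],[0,0,0],[0,0,0],[0,0,0],[0,0,0]],"angular":[[0,0,0],[0,0,0],[0,0,0],[0,0,0],[0,0,0]]}'
python3 -m pendant '{"grip":[-1,-1,-1,-1,-1,-1,-1,-1,-1,-1],"linear":[[0,0,-5],[0,0,-10],[0,0,-15],[0,0,-15],[0,0,-15],[0,0,-15],[0,0,-15],[0,0,-10],[0,0,-5],[0,0,0]],"angular":[[0,0,0],[0,0,0],[0,0,0],[0,0,0],[0,0,0],[0,0,0],[0,0,0],[0,0,0],[0,0,0],[0,0,0]]}'
python3 - <<'E'
from h import *
mid=np.array([474.3,-337.5]);y=0.322;u=np.array([np.cos(y),np.sin(y)])
# TCP height: eye = TCP-23+2 (TCP ~98 over underside) ; want eye at 155+4
s=mid-110*u;print(s)
go([*s,159+23],y)
E
```

```text
t: 4.58
ee_pos: [598.9, -16.6, 102.5]
orientation: [-3.079, -0.625, 0.001]
ft_force: [-0.6, -0.8, -2.2]
width: 5.0
grasp_force: 30.0
t: 5.42
ee_pos: [599.8, -16.7, 209.3]
orientation: [3.078, 0.625, 0.004]
ft_force: [-0.2, 0.1, -1.1]
width: 4.8
grasp_force: 30.0
[ 369.95351744 -372.31108412]
pos [599.8 -16.7 209.3] yaw -1.17 tilt z [ 0.003 -0.    -1.   ]
tool shift [-350.4  237.8   26.8] turn tool z -1.492 q6 1.122 f [-0.2  0.1 -1.1]
```

```bash
python3 - <<'E'
from h import *
o=ctrl.get_obs();R=Ro.from_rotvec(o['orientation']).as_matrix()
print(R.T@(np.array([370,-150,209.3])-o['ee_pos']))
E
```

```text
[-263.59192763   33.10735847   -0.56494343]
```

```bash
python3 -m pendant '{"grip":[-1,-1,-1,-1,-1,-1,-1,-1,-1,-1,-1,-1],"linear":[[-8,1,0],[-16,2,0],[-24,3,0],[-28,3.5,0],[-28,3.5,0],[-28,3.5,0],[-28,3.5,0],[-28,3.5,0],[-28,3.5,0],[-24,3,0],[-16,2,0],[-8,1,0]],"angular":[[0,0,0],[0,0,0],[0,0,0],[0,0,0],[0,0,0],[0,0,0],[0,0,0],[0,0,0],[0,0,0],[0,0,0],[0,0,0],[0,0,0]]}'
python3 -m pendant '{"grip":[-1,-1,-1,-1,-1,-1,-1,-1,-1,-1,-1,-1],"linear":[[0,0,0],[0,0,0],[0,0,0],[0,0,0],[0,0,0],[0,0,0],[0,0,0],[0,0,0],[0,0,0],[0,0,0],[0,0,0],[0,0,0]],"angular":[[0,0,-0.05],[0,0,-0.1],[0,0,-0.12],[0,0,-0.12],[0,0,-0.12],[0,0,-0.12],[0,0,-0.12],[0,0,-0.12],[0,0,-0.12],[0,0,-0.12],[0,0,-0.12],[0,0,-0.12]]}'
python3 -m pendant '{"grip":[-1,-1,-1,-1],"linear":[[0,0,0],[0,0,0],[0,0,0],[0,0,0]],"angular":[[0,0,-0.1],[0,0,-0.042],[0,0,0],[0,0,0]]}'
python3 - <<'E'
from h import *
mid=np.array([474.3,-337.5]);y=0.322;u=np.array([np.cos(y),np.sin(y)])
s=mid-110*u
go([*s,182],y)
E
```

```text
t: 6.42
ee_pos: [365.8, -150.2, 206.7]
orientation: [-3.078, -0.623, 0.004]
ft_force: [0.8, 0.7, -1.8]
width: 5.0
grasp_force: 30.0
t: 7.42
ee_pos: [368.6, -149.7, 207.1]
orientation: [-2.005, -2.417, 0.0]
ft_force: [0.2, 0.1, -2.7]
width: 5.0
grasp_force: 30.0
t: 7.75
ee_pos: [368.7, -149.8, 207.3]
orientation: [-1.838, -2.547, 0.0]
ft_force: [-0.2, -0.1, -2.5]
width: 4.9
grasp_force: 30.0
pos [ 368.7 -149.8  207.3] yaw 0.321 tilt z [-0.001  0.    -1.   ]
tool shift [-211.6  -68.9   25.2] turn tool z -0.001 q6 -0.737 f [-0.2 -0.1 -2.5]
```

```bash
python3 -m pendant '{"grip":[-1,-1,-1,-1,-1,-1,-1,-1,-1,-1,-1,-1],"linear":[[-6,-2,2],[-12,-4,2],[-20,-6.5,2],[-22,-7.2,2],[-22,-7.2,2],[-22,-7.2,2],[-22,-7.2,2],[-22,-7.2,2],[-22,-7.2,2],[-20,-6.5,2],[-14,-4.5,2],[-8,-2.5,2]],"angular":[[0,0,0],[0,0,0],[0,0,0],[0,0,0],[0,0,0],[0,0,0],[0,0,0],[0,0,0],[0,0,0],[0,0,0],[0,0,0],[0,0,0]]}'
python3 -m pendant '{"grip":[-1,-1,-1],"linear":[[0,0,0],[0,0,0],[0,0,0]],"angular":[[0,0,0],[0,0,0],[0,0,0]]}'
python3 - <<'E'
from h import *
import pickle
mid=np.array([474.3,-337.5]);y=0.322;u=np.array([np.cos(y),np.sin(y)])
s=mid-110*u
go([*s,182],y)
o=ctrl.get_obs();im=ctrl.get_image('wrist');im2=ctrl.get_image('side')
pickle.dump(o,open('w3.pkl','wb'));cv2.imwrite('pics/w3.png',im[...,::-1]);cv2.imwrite('pics/s3.png',im2[...,::-1])
A=cv2.resize(im2[95:245,270:420],(400,400),interpolation=cv2.INTER_CUBIC);B=np.zeros((400,533,3),np.uint8);B=cv2.resize(im,(400,300))
C=np.zeros((400,800,3),np.uint8);C[:,:400]=A;C[:300,400:]=B;cv2.imwrite('pics/c3.png',C[...,::-1])
E
```

```text
t: 8.75
ee_pos: [370.2, -374.9, 183.2]
orientation: [1.839, 2.547, -0.0]
ft_force: [-0.5, -0.1, -1.0]
width: 4.5
grasp_force: 30.0
t: 9.0
ee_pos: [370.1, -372.0, 183.4]
orientation: [-1.836, -2.548, -0.001]
ft_force: [0.6, -0.3, -1.9]
width: 5.0
grasp_force: 30.0
pos [ 370.1 -372.   183.4] yaw 0.322 tilt z [-0.001  0.001 -1.   ]
tool shift [-0.3 -0.2  1.4] turn tool z 0.0 q6 -1.133 f [ 0.6 -0.3 -1.9]
```

View pics/c3.png

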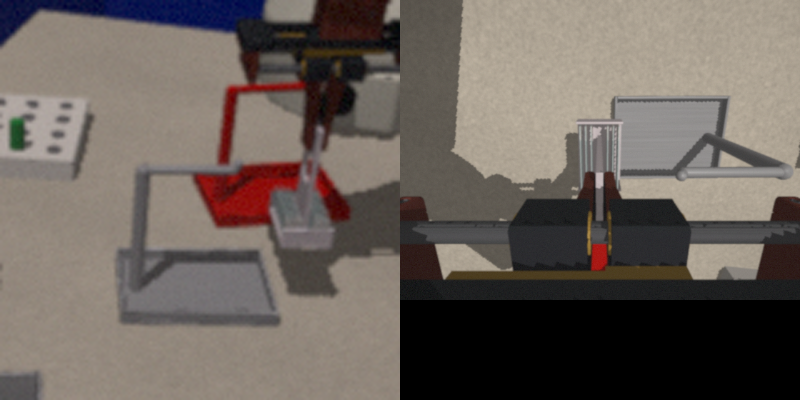

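Left: rack hanging straight in the gripper, short of the peg tip. Right (wrist): peg runs level at row ~240 (full frame) from tip (393,243) to post (543,239).

```bash
python3 - <<'E'
from h import *
import pickle
o=pickle.load(open('w3.pkl','rb'));c=cam('wrist',o)
im=cv2.imread('pics/w3.png');g=im.mean(2)
R=Ro.from_rotvec(o['orientation']).as_matrix();e=np.array(o['ee_pos']);tx,ty=R[:,0],R[:,1]
for al in (85,100,115,130,145):   # along tool y from TCP
    q=e+al*ty;q[2]=155
    pr=[w2px(c,q+d*tx) for d in(-5,0,5)];col=int(round(pr[1][0]))
    print(al,np.round(pr,1)[:,1],col,g[225:262,col].astype(int).tolist())
tip=e+76*ty;tip[2]=163
print('tip pred',[w2px(c,tip+np.array(d)) for d in([0,0,0],[0,0,5])]);print('post',w2px(c,np.r_[(e+175*ty)[:2],158]))
print('eye pred',[w2px(c,np.r_[e[:2],e[2]-z]) for z in(5.5,40.5)])
cv2.imwrite('pics/w3c.png',cv2.resize(im[140:300,240:440],(800,640)[0:2] if 0 else (750,600),interpolation=cv2.INTER_CUBIC))
E
```

```text
85 [247.8 240.8 233.8] 404 [79, 78, 77, 99, 124, 139, 141, 141, 129, 119, 123, 134, 140, 148, 155, 164, 168, 161, 149, 140, 131, 123, 116, 114, 138, 161, 170, 167, 169, 167, 168, 167, 168, 165, 165, 163, 165]
100 [247.7 240.8 233.8] 427 [143, 142, 140, 141, 143, 144, 146, 140, 132, 118, 123, 134, 143, 148, 152, 162, 167, 161, 149, 142, 134, 124, 116, 122, 147, 165, 168, 171, 169, 166, 165, 168, 172, 175, 173, 171, 169]
115 [247.7 240.8 233.8] 449 [160, 161, 163, 163, 165, 166, 162, 162, 149, 123, 122, 134, 141, 146, 151, 161, 160, 155, 148, 140, 131, 123, 118, 132, 161, 170, 167, 165, 166, 167, 168, 166, 166, 164, 165, 165, 166]
130 [247.7 240.8 233.7] 471 [168, 168, 171, 170, 171, 172, 169, 160, 139, 118, 123, 135, 141, 146, 150, 156, 158, 152, 145, 137, 129, 120, 116, 129, 159, 166, 171, 169, 162, 163, 163, 166, 165, 165, 164, 163, 162]
145 [247.7 240.7 233.7] 494 [65, 66, 67, 69, 66, 67, 77, 94, 110, 115, 125, 136, 140, 143, 148, 151, 150, 148, 142, 134, 129, 121, 116, 131, 158, 163, 163, 166, 165, 163, 163, 161, 164, 163, 164, 162, 163]
tip pred [array([395.19285557, 245.40119295]), array([398.11761691, 248.43403237])]
post [542.33301196 242.3721138 ]
eye pred [array([277.18925946, 255.06476952]), array([277.4497637 , 234.70187055])]
```

View pics/w3c.png

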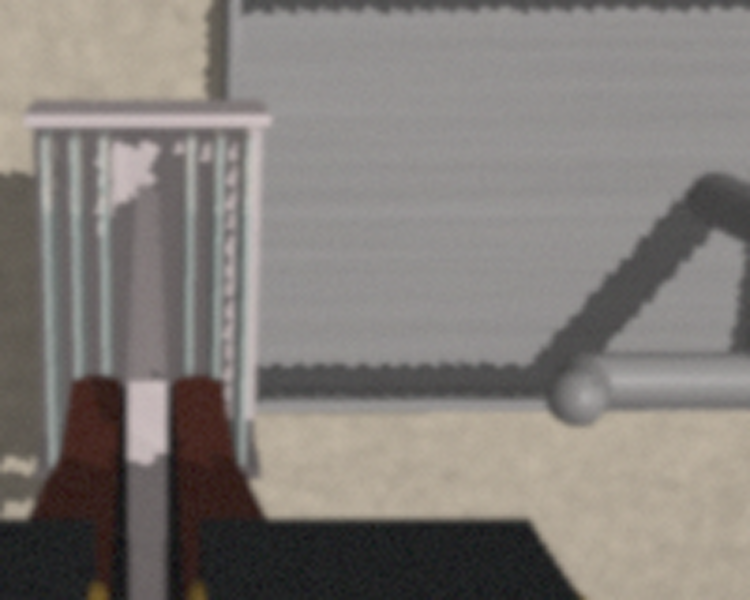

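```bash
python3 -m pendant '{"grip":[-1,-1,-1,-1,-1,-1,-1,-1,-1,-1,-1,-1],"linear":[[0,4,0],[0,8,0],[0,10,0],[0,10,0],[0,10,0],[0,8,0],[0,4,0],[0,0,0],[0,0,0],[0,0,0],[0,0,0],[0,0,0]],"angular":[[0,0,0],[0,0,0],[0,0,0],[0,0,0],[0,0,0],[0,0,0],[0,0,0],[0,0,0],[0,0,0],[0,0,0],[0,0,0],[0,0,0]]}'
python3 - <<'E'
from h import *
print({n:cv2.imwrite(f'pics/{n}4.png',ctrl.get_image(n)[...,::-1]) for n in('side','wrist')})
im=cv2.imread('pics/side4.png')
cv2.imwrite('pics/s4.png',cv2.resize(im[110:230,280:420],(700,600),interpolation=cv2.INTER_CUBIC))
E
```

```text
t: 10.1
ee_pos: [421.1, -356.1, 183.7]
orientation: [-1.837, -2.548, 0.0]
ft_force: [0.3, -0.8, -1.6]
width: 4.8
grasp_force: 30.0
{'side': True, 'wrist': True}
```

View pics/s4.png

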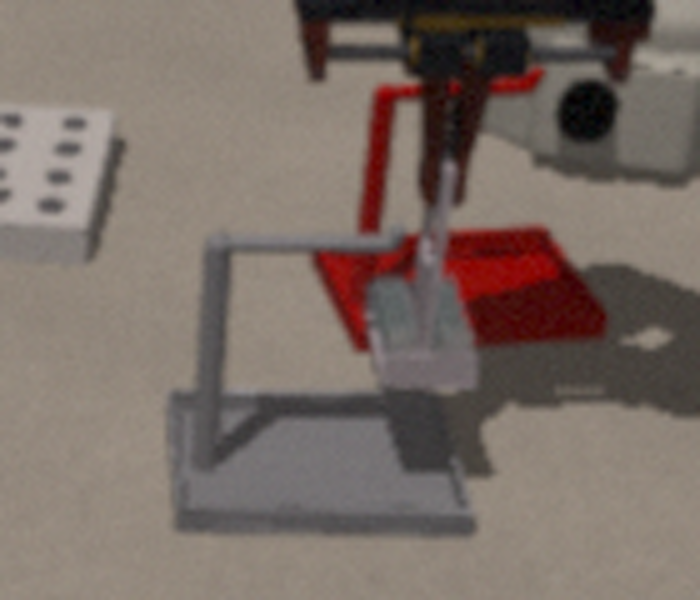

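The peg tip (398,240 in the crop) is level with the eye (about 432,245). Threading on.

```bash
python3 -m pendant '{"grip":[-1,-1,-1,-1,-1,-1,-1],"linear":[[0,3,0],[0,5,0],[0,6,0],[0,6,0],[0,4,0],[0,0,0],[0,0,0]],"angular":[[0,0,0],[0,0,0],[0,0,0],[0,0,0],[0,0,0],[0,0,0],[0,0,0]]}'
python3 -m pendant '{"grip":[-1,-1,-1,-1,-1,-1,-1,-1],"linear":[[0,3,0],[0,6,0],[0,7,0],[0,7,0],[0,5,0],[0,2,0],[0,0,0],[0,0,0]],"angular":[[0,0,0],[0,0,0],[0,0,0],[0,0,0],[0,0,0],[0,0,0],[0,0,0],[0,0,0]]}'
python3 - <<'E'
from h import *
go([474.3,-337.5,183],0.322)
E
```

```text
t: 10.78
ee_pos: [444.6, -348.1, 183.6]
orientation: [-1.836, -2.549, 0.0]
ft_force: [-0.3, -0.1, -2.3]
width: 4.9
grasp_force: 30.0
t: 11.45
ee_pos: [472.8, -338.7, 183.6]
orientation: [-1.836, -2.549, 0.0]
ft_force: [0.6, -0.5, -1.7]
width: 4.9
grasp_force: 30.0
pos [ 472.8 -338.7  183.6] yaw 0.322 tilt z [-0.  0. -1.]
tool shift [0.6 1.8 0.6] turn tool z 0.0 q6 -0.964 f [ 0.6 -0.5 -1.7]
```

```bash
python3 -m pendant '{"grip":[-1,-1,-1,-1,-1,-1,-1,-1],"linear":[[0,0,2],[0,0,3],[0,0,3],[0,0,3],[0,0,2],[0,0,1],[0,0,0],[0,0,0]],"angular":[[0,0,0],[0,0,0],[0,0,0],[0,0,0],[0,0,0],[0,0,0],[0,0,0],[0,0,0]]}'
for i in 1 2 ; do python3 -m pendant '{"grip":[-1,-1,-1],"linear":[[0,0,0.8],[0,0,0],[0,0,0]],"angular":[[0,0,0],[0,0,0],[0,0,0]]}' | grep -E "ee_pos|ft_"; done
```

```text
t: 12.12
ee_pos: [472.7, -338.9, 169.6]
orientation: [-1.837, -2.549, -0.0]
ft_force: [0.4, 0.1, -2.3]
width: 4.6
grasp_force: 30.0
ee_pos: [472.8, -338.9, 169.0]
ft_force: [0.6, -0.2, -1.7]
ee_pos: [472.7, -338.8, 168.0]
ft_force: [0.3, -0.4, -1.5]
```

```bash
python3 -m pendant '{"grip":[-1,-1,-1],"linear":[[0,0,0.8],[0,0,0],[0,0,0]],"angular":[[0,0,0],[0,0,0],[0,0,0]]}' | grep -E "ee_pos|ft_"
python3 -m pendant '{"grip":[-1,-1,-1],"linear":[[0,0,0.8],[0,0,0],[0,0,0]],"angular":[[0,0,0],[0,0,0],[0,0,0]]}' | grep -E "ee_pos|ft_"
python3 -m pendant '{"grip":[-1,-1,-1],"linear":[[0,0,0.7],[0,0,0],[0,0,0]],"angular":[[0,0,0],[0,0,0],[0,0,0]]}' | grep -E "ee_pos|ft_"
```

```text
ee_pos: [472.7, -338.9, 167.2]
ft_force: [0.2, -0.3, -1.7]
ee_pos: [472.7, -338.8, 166.4]
ft_force: [-0.6, 0.1, -2.1]
ee_pos: [472.8, -338.9, 165.8]
ft_force: [-0.7, 0.4, -0.8]
```

```bash
for i in 1; do python3 -m pendant '{"grip":[-1,-1,-1],"linear":[[0,0,0.6],[0,0,0],[0,0,0]],"angular":[[0,0,0],[0,0,0],[0,0,0]]}' | grep -E "ee_pos|ft_"
python3 -m pendant '{"grip":[-1,-1,-1],"linear":[[0,0,0.6],[0,0,0],[0,0,0]],"angular":[[0,0,0],[0,0,0],[0,0,0]]}' | grep -E "ee_pos|ft_"; done
```

```text
ee_pos: [472.9, -339.0, 165.6]
ft_force: [-1.0, 0.8, 2.8]
ee_pos: [472.9, -339.0, 165.4]
ft_force: [-3.1, 2.4, 7.5]
```

```bash
python3 -m pendant '{"grip":[-1,-1,-1],"linear":[[0,0,-0.7],[0,0,0],[0,0,0]],"angular":[[0,0,0],[0,0,0],[0,0,0]]}' | grep -E "ee_pos|ft_"
python3 -m pendant '{"grip":[-0.88,-0.86,-0.84,-0.82,-0.8,-0.76,-0.72,-0.68,-0.68,-0.68,-0.68,-0.68],"linear":[[0,0,0],[0,0,0],[0,0,0],[0,0,0],[0,0,0],[0,0,0],[0,0,0],[0,0,0],[0,0,0],[0,0,0],[0,0,0],[0,0,0]],"angular":[[0,0,0],[0,0,0],[0,0,0],[0,0,0],[0,0,0],[0,0,0],[0,0,0],[0,0,0],[0,0,0],[0,0,0],[0,0,0],[0,0,0]]}'
python3 - <<'E'
from h import *
im=ctrl.get_image('side')[...,::-1];im2=ctrl.get_image('wrist')[...,::-1]
C=np.zeros((400,800,3),np.uint8);C[:,:400]=cv2.resize(im[110:230,290:410],(400,400),interpolation=cv2.INTER_CUBIC);C[:,400:]=cv2.resize(im2[140:300,200:360],(400,400));cv2.imwrite('pics/c5.png',C)
E
```

```text
ee_pos: [472.9, -338.9, 165.5]
ft_force: [-1.6, 1.0, 5.2]
t: 15.12
ee_pos: [472.7, -338.9, 165.3]
orientation: [1.837, 2.549, 0.0]
ft_force: [0.1, 0.7, 0.8]
width: 13.9
grasp_force: 0.0
```

View pics/c5.png

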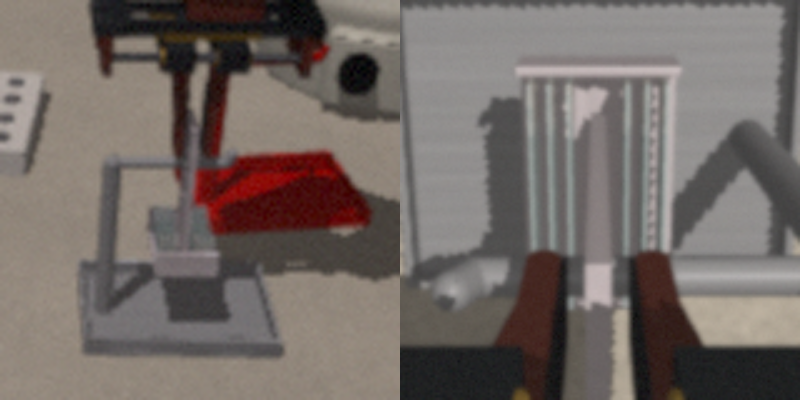

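Rack hangs upright on the peg, both fingers clear of the tab. Retreat upward and go to the cover.

```bash
python3 -m pendant '{"grip":[-0.68,-0.68,-0.68,-0.68,-0.68,-0.68,-0.68,-0.68,-0.68,-0.6,-0.4,-0.2],"linear":[[0,0,-3],[0,0,-5],[0,0,-5],[0,0,-6],[0,0,-8],[0,0,-10],[0,0,-15],[0,0,-20],[0,0,-25],[0,0,-25],[0,0,-25],[0,0,-18]],"angular":[[0,0,0],[0,0,0],[0,0,0],[0,0,0],[0,0,0],[0,0,0],[0,0,0],[0,0,0],[0,0,0],[0,0,0],[0,0,0],[0,0,0]]}'
python3 - <<'E'
from h import *
go([453,297,330],0.1+np.pi/2)
E
```

```text
t: 16.22
ee_pos: [473.2, -339.2, 333.8]
orientation: [1.835, 2.546, -0.0]
ft_force: [-0.4, -0.8, -0.5]
width: 27.8
grasp_force: 0.0
pos [ 473.2 -339.2  333.8] yaw 0.322 tilt z [ 0.003 -0.002 -1.   ]
tool shift [609.9 182.2   2.5] turn tool z -1.349 q6 -0.964 f [-0.4 -0.8 -0.5]
```

```bash
python3 -m pendant '{"grip":[0,0,0,0,0,0,0,0,0,0,0,0],"linear":[[34,10,0],[34,10,0],[34,10,0],[34,10,0],[34,10,0],[34,10,0],[34,10,0],[34,10,0],[34,10,0],[34,10,0],[34,10,0],[34,10,0]],"angular":[[0,0,0],[0,0,0],[0,0,0],[0,0,0],[0,0,0],[0,0,0],[0,0,0],[0,0,0],[0,0,0],[0,0,0],[0,0,0],[0,0,0]]}' | head -2
python3 -m pendant '{"grip":[0,0,0,0,0,0],"linear":[[34,10,0],[34,10,0],[34,10,0],[34,10,0],[34,10,0],[31,10,0]],"angular":[[0,0,0],[0,0,0],[0,0,0],[0,0,0],[0,0,0],[0,0,0]]}' | head -2
python3 -m pendant '{"grip":[0,0,0,0,0,0,0,0,0,0,0,0],"linear":[[0,0,0],[0,0,0],[0,0,0],[0,0,0],[0,0,0],[0,0,0],[0,0,0],[0,0,0],[0,0,0],[0,0,0],[0,0,0],[0,0,0]],"angular":[[0,0,-0.12],[0,0,-0.12],[0,0,-0.12],[0,0,-0.12],[0,0,-0.12],[0,0,-0.12],[0,0,-0.12],[0,0,-0.12],[0,0,-0.12],[0,0,-0.12],[0,0,-0.12],[0,0,-0.03]]}'
python3 -m pendant '{"grip":[0,0],"linear":[[0,0,0],[0,0,0]],"angular":[[0,0,0],[0,0,0]]}' >/dev/null
python3 - <<'E'
from h import *
import pickle
o=ctrl.get_obs();im=ctrl.get_image('wrist');pickle.dump(o,open('w6.pkl','wb'))
cv2.imwrite('pics/w6.png',im[...,::-1])
c=cam('wrist',o);print(w2px(c,[453,297,12]))
u,v=map(int,w2px(c,[453,297,12]));v0=max(v-100,0);u0=max(u-133,0)
print(u0,v0);cv2.imwrite('pics/w6c.png',cv2.resize(im[v0:v0+200,u0:u0+266,::-1],None,fx=3,fy=3,interpolation=cv2.INTER_CUBIC))
E
```

```text
t: 17.22
ee_pos: [457.1, 87.9, 331.5]
t: 17.72
ee_pos: [450.3, 297.9, 331.5]
t: 18.72
ee_pos: [450.7, 295.8, 331.3]
orientation: [-0.169, 3.136, 0.001]
ft_force: [0.7, -0.3, 0.3]
width: 44.0
grasp_force: 0.0
[278.55634766 173.60673317]
145 73
```

View pics/w6c.png

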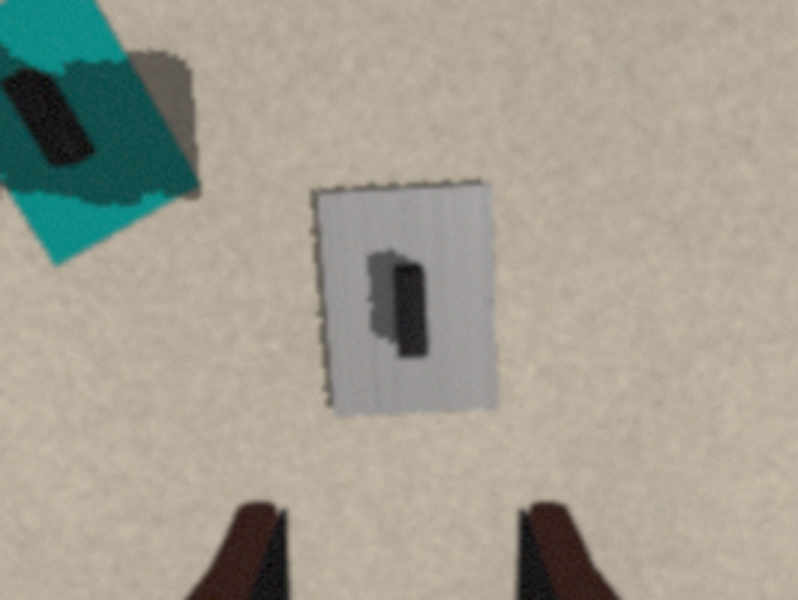

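Grey cover with corners (318,191),(489,182),(498,407),(332,416) in the crop, handle (410,310). The remaining checks will be numeric.

```bash
python3 - <<'E'
from h import *
import pickle
o=pickle.load(open('w6.pkl','rb'));c=cam('wrist',o)
f=lambda q:(145+(q[0]+.5)/3-.5,73+(q[1]+.5)/3-.5)
P=[px2w(c,f(q),12) for q in [(318,191),(489,182),(498,408),(332,415)]]
for i in range(4): d=P[(i+1)%4]-P[i];print(np.round(P[i],1),np.linalg.norm(d).round(1),np.arctan2(d[1],d[0]).round(3))
print('cover',np.mean(P,0))
im=cv2.imread('pics/w6.png')
m=(im.max(2)<70).astype(np.uint8);m[:150]=0;m[200:]=0;m[:,:270]=0;m[:,295:]=0
k=max(cv2.findContours(m,0,2)[0],key=cv2.contourArea);r=cv2.minAreaRect(k);b=cv2.boxPoints(r);print(r)
B=[px2w(c,q,44) for q in b]
print('handle',px2w(c,r[0],44),[(np.linalg.norm(B[(i+1)%4]-B[i]).round(1),np.arctan2(*(B[(i+1)%4]-B[i])[[1,0]]).round(3)) for i in range(4)])
go([*np.mean(P,0)[:2],17.5],np.pi/2)
E
```

```text
[399.9 248.7  12. ] 87.6 1.721
[386.8 335.3  12. ] 120.2 0.166
[505.4 355.1  12. ] 91.0 -1.429
[518.3 265.1  12. ] 119.5 -3.004
cover [452.59482789 301.05266494  12.        ]
((280.6689453125, 175.87240600585938), (30.24184226989746, 10.276354789733887), 86.633544921875)
handle [451.01777503 299.93007963  44.        ] [(np.float64(15.1), np.float64(1.728)), (np.float64(45.3), np.float64(0.163)), (np.float64(15.5), np.float64(-1.412)), (np.float64(45.3), np.float64(-2.988))]
pos [450.8 295.8 330.9] yaw 1.671 tilt z [ 0.001  0.    -1.   ]
tool shift [ -2.1   4.9 313.4] turn tool z 0.1 q6 -1.112 f [-0.3  0.2  0.2]
```

```bash
python3 -m pendant '{"grip":[0,0],"linear":[[0,0,0],[0,0,0]],"angular":[[0,0,-0.055],[0,0,0]]}' >/dev/null; python3 - <<'E'
from h import *
go([452,300.5,17.5],np.pi/2+.155)
E
```

```text
pos [450.7 295.8 330.6] yaw 1.728 tilt z [ 0.  0. -1.]
tool shift [ -1.9   4.4 313.1] turn tool z 0.002 q6 -1.169 f [-0.2 -0.2  0.3]
```

```bash
python3 -m pendant '{"grip":[0,0,0,0,0,0,0,0,0,0,0,0],"linear":[[-2,4.5,10],[0,0,30],[0,0,36],[0,0,36],[0,0,36],[0,0,36],[0,0,36],[0,0,32],[0,0,26],[0,0,18],[0,0,8],[0,0,4]],"angular":[[0,0,0],[0,0,0],[0,0,0],[0,0,0],[0,0,0],[0,0,0],[0,0,0],[0,0,0],[0,0,0],[0,0,0],[0,0,0],[0,0,0]]}'
python3 -m pendant '{"grip":[0,0,0],"linear":[[0,0,3],[0,0,2],[0,0,0]],"angular":[[0,0,0],[0,0,0],[0,0,0]]}' | grep -E "ee_pos|ft_"
python3 -m pendant '{"grip":[-0.2,-0.4,-0.5,-0.55,-0.6,-0.65,-0.7,-0.8,-1,-1,-1,-1],"linear":[[0,0,0],[0,0,0],[0,0,0],[0,0,0],[0,0,0],[0,0,0],[0,0,0],[0,0,0],[0,0,0],[0,0,0],[0,0,0],[0,0,0]],"angular":[[0,0,0],[0,0,0],[0,0,0],[0,0,0],[0,0,0],[0,0,0],[0,0,0],[0,0,0],[0,0,0],[0,0,0],[0,0,0],[0,0,0]]}'
```

```text
t: 20.1
ee_pos: [451.1, 300.2, 20.5]
orientation: [0.243, -3.13, 0.002]
ft_force: [0.0, -0.2, -0.2]
width: 43.9
grasp_force: 0.0
ee_pos: [452.6, 301.0, 18.0]
ft_force: [0.1, -0.5, 0.7]
t: 21.35
ee_pos: [452.1, 300.6, 17.4]
orientation: [-0.245, 3.132, 0.0]
ft_force: [-0.1, -2.0, 5.2]
width: 15.7
grasp_force: 30.0
```

```bash
python3 -m pendant '{"grip":[-1,-1,-1,-1,-1,-1,-1,-1,-1,-1,-1],"linear":[[0,0,-3],[0,0,-6],[0,0,-10],[0,0,-14],[0,0,-16],[0,0,-16],[0,0,-16],[0,0,-14],[0,0,-10],[0,0,-5],[0,0,0]],"angular":[[0,0,0],[0,0,0],[0,0,0],[0,0,0],[0,0,0],[0,0,0],[0,0,0],[0,0,0],[0,0,0],[0,0,0],[0,0,0]]}'
python3 - <<'E'
from h import *
go([598.8,-17.9,127],np.pi/2+.376)
E
```

```text
t: 22.27
ee_pos: [452.6, 301.0, 128.6]
orientation: [-0.245, 3.13, 0.002]
ft_force: [-0.1, -0.0, -2.4]
width: 15.7
grasp_force: 30.0
pos [452.6 301.  128.6] yaw 1.727 tilt z [ 0.002  0.001 -1.   ]
tool shift [ -94.8 -337.7    1.5] turn tool z -0.22 q6 -1.162 f [-0.1 -0.  -2.4]
```

```bash
python3 -m pendant '{"grip":[-1,-1,-1,-1],"linear":[[0,0,0],[0,0,0],[0,0,0],[0,0,0]],"angular":[[0,0,-0.05],[0,0,-0.08],[0,0,-0.06],[0,0,-0.03]]}' >/dev/null
python3 - <<'E'
from h import *
go([547.4,112.3,200],np.pi/2+.376)
E
```

```text
pos [451.4 300.2 126.4] yaw 1.95 tilt z [-0.001 -0.001 -1.   ]
tool shift [ -19.4 -210.1  -73.6] turn tool z 0.003 q6 -1.385 f [ 0.2  0.1 -0.7]
```

```bash
python3 -m pendant '{"grip":[-1,-1,-1,-1,-1,-1,-1,-1,-1,-1,-1,-1],"linear":[[-1,-8,-8],[-2,-16,-8],[-2,-22,-8],[-2,-24,-8],[-2,-26,-8],[-2,-26,-8],[-2,-26,-8],[-2,-24,-8],[-2,-20,-6],[-1,-12,-3.5],[-1,-6,0],[0,0,0]],"angular":[[0,0,0],[0,0,0],[0,0,0],[0,0,0],[0,0,0],[0,0,0],[0,0,0],[0,0,0],[0,0,0],[0,0,0],[0,0,0],[0,0,0]]}'
python3 -m pendant '{"grip":[-1,-1],"linear":[[0,0,0],[0,0,0]],"angular":[[0,0,0],[0,0,0]]}'
python3 - <<'E'
from h import *
import pickle
o=ctrl.get_obs();im=ctrl.get_image('wrist')[...,::-1];pickle.dump(o,open('w7.pkl','wb'));cv2.imwrite('pics/w7.png',im)
c=cam('wrist',o)
R=Ro.from_rotvec([0,0,.376]).as_matrix()
Q=[w2px(c,[598.8,-17.9,60]+R@np.array([x,y,0])) for x,y in[(-55,-40),(-55,40),(55,40),(55,-40)]]
print('rim pred',np.round(Q,1).tolist())
e=np.array(o['ee_pos']);T=Ro.from_rotvec(o['orientation']).as_matrix()
print('plate pred',[np.round(w2px(c,e+T@np.array([x,y,5.0])),1).tolist() for x,y in[(60,45),(60,-45),(-60,45),(-60,-45)]])
print(im.shape)
E
```

```text
t: 23.6
ee_pos: [547.2, 111.3, 200.6]
orientation: [0.584, -3.087, 0.0]
ft_force: [-0.5, -0.7, -1.2]
width: 15.6
grasp_force: 30.0
t: 23.77
ee_pos: [546.0, 112.9, 200.2]
orientation: [0.588, -3.085, -0.0]
ft_force: [-0.4, 0.2, -2.1]
width: 15.8
grasp_force: 30.0
rim pred [[91.8, 145.1], [174.1, 145.1], [183.8, 249.9], [109.0, 249.9]]
plate pred [[360.9, 150.0], [194.5, 150.2], [347.5, 337.9], [208.7, 338.2]]
(420, 560, 3)
```

```bash
python3 - <<'E'
from h import *
im=cv2.imread('pics/w7.png');s=cv2.cvtColor(im,cv2.COLOR_BGR2HSV)
S=cv2.blur(s[...,1],(3,3)).astype(int);V=cv2.blur(s[...,2],(3,3)).astype(int)
for r in(165,190,230):
  print('row',r,'S84-116',S[r,84:120].tolist(),'\n V',V[r,84:120].tolist(),'\n  S160-200',S[r,162:205].tolist(),'\n V',V[r,162:205].tolist())
for cc in(120,150): print('col',cc,'S135-160',S[132:162,cc].tolist(),'V',V[132:162,cc].tolist(),'\n S235-262',S[236:264,cc].tolist(),'V',V[236:264,cc].tolist())
print('plate top edge col 240,320',S[140:162,240].tolist(),S[140:162,320].tolist())
print('plate R edge row165',S[165,345:375].tolist())
E
```

```text
row 165 S84-116 [32, 31, 31, 31, 31, 33, 34, 35, 35, 35, 35, 32, 25, 15, 8, 5, 4, 4, 4, 4, 6, 5, 5, 4, 4, 4, 5, 4, 5, 4, 5, 6, 6, 7, 6, 6] 
 V [223, 224, 225, 224, 223, 221, 220, 218, 218, 218, 217, 211, 198, 187, 179, 168, 149, 130, 120, 118, 120, 120, 119, 118, 118, 117, 117, 116, 115, 114, 114, 115, 115, 116, 116, 116] 
  S160-200 [6, 6, 5, 5, 6, 6, 6, 6, 6, 6, 5, 5, 5, 5, 5, 4, 4, 4, 4, 5, 6, 7, 6, 5, 5, 4, 4, 4, 5, 7, 11, 19, 28, 34, 33, 25, 14, 7, 5, 5, 6, 7, 6] 
 V [185, 185, 185, 183, 182, 182, 183, 183, 172, 154, 145, 152, 170, 176, 166, 146, 129, 120, 113, 104, 94, 88, 86, 86, 86, 86, 85, 84, 84, 86, 92, 102, 113, 121, 120, 116, 109, 105, 104, 103, 103, 101, 101]
row 190 S84-116 [34, 34, 35, 35, 35, 34, 33, 31, 31, 31, 32, 33, 33, 34, 34, 32, 26, 18, 10, 6, 5, 5, 5, 5, 5, 5, 5, 5, 4, 3, 4, 5, 6, 7, 6, 6] 
 V [219, 219, 219, 218, 217, 218, 221, 224, 225, 225, 223, 221, 220, 220, 219, 212, 200, 189, 181, 169, 150, 131, 120, 118, 119, 119, 119, 118, 117, 117, 116, 116, 116, 116, 115, 115] 
  S160-200 [6, 7, 7, 6, 6, 6, 6, 7, 7, 7, 7, 6, 6, 6, 6, 6, 7, 6, 6, 7, 6, 7, 7, 6, 7, 6
[... 1610 characters left out ...]
 123, 122, 123, 124, 124, 123, 120, 110, 100, 92, 92, 95, 100, 108, 125, 148, 169, 181, 184, 184, 184, 184, 184, 184, 184, 184, 184, 184] 
 S235-262 [6, 5, 6, 6, 5, 5, 5, 6, 6, 5, 5, 6, 11, 20, 30, 36, 35, 35, 35, 35, 35, 36, 37, 37, 37, 37, 37, 36] V [89, 89, 89, 89, 90, 90, 90, 89, 91, 103, 128, 157, 181, 196, 208, 215, 218, 218, 218, 217, 217, 216, 215, 214, 214, 214, 215, 216]
plate top edge col 240,320 [36, 36, 38, 37, 36, 35, 35, 36, 36, 36, 35, 33, 27, 17, 9, 5, 4, 3, 3, 4, 5, 5] [29, 30, 30, 30, 29, 30, 31, 32, 32, 31, 31, 33, 32, 25, 14, 7, 5, 5, 5, 5, 4, 4]
plate R edge row165 [5, 6, 7, 6, 5, 6, 5, 5, 3, 4, 4, 5, 5, 6, 13, 24, 32, 34, 32, 31, 31, 31, 31, 32, 34, 35, 35, 35, 35, 33]
```

```bash
python3 -m pendant '{"grip":[-1,-1],"linear":[[0,0,0],[0,0,0]],"angular":[[0,0,-0.01],[0,0,0]]}' >/dev/null
python3 - <<'E'
from h import *
go([596.9,-17.9,95],np.pi/2+.386)
E
```

```text
pos [546.4 112.9 200.6] yaw 1.959 tilt z [-0.001 -0.    -1.   ]
tool shift [   2.7 -140.2  105.5] turn tool z 0.002 q6 -1.777 f [ 0.  -0.3 -2.1]
```

```bash
python3 -m pendant '{"grip":[-1,-1,-1,-1,-1,-1,-1,-1,-1,-1],"linear":[[0.3,-6,0],[0.3,-14,0],[0.3,-18,0],[0.3,-20,0],[0.3,-22,0],[0.3,-20,0],[0.3,-18,0],[0.3,-14,0],[0.3,-8,0],[0,0,0]],"angular":[[0,0,0],[0,0,0],[0,0,0],[0,0,0],[0,0,0],[0,0,0],[0,0,0],[0,0,0],[0,0,0],[0,0,0]]}' | grep -E "ee_pos|ft_"
python3 -m pendant '{"grip":[-1,-1,-1,-1,-1,-1,-1,-1,-1,-1],"linear":[[0,0,6],[0,0,14],[0,0,18],[0,0,18],[0,0,18],[0,0,14],[0,0,10],[0,0,4],[0,0,0],[0,0,0]],"angular":[[0,0,0],[0,0,0],[0,0,0],[0,0,0],[0,0,0],[0,0,0],[0,0,0],[0,0,0],[0,0,0],[0,0,0]]}' | grep -E "ee_pos|ft_"
python3 - <<'E'
from h import *
go([596.9,-17.9,81],np.pi/2+.386)
E
```

```text
ee_pos: [597.6, -20.3, 200.7]
ft_force: [-0.5, 0.4, -1.8]
ee_pos: [597.3, -18.1, 99.1]
ft_force: [0.5, -0.8, -0.4]
pos [597.3 -18.1  99.1] yaw 1.957 tilt z [ 0. -0. -1.]
tool shift [ 0.3  0.4 18.1] turn tool z 0.001 q6 -2.008 f [ 0.5 -0.8 -0.4]
```

```bash
python3 -m pendant '{"grip":[-1,-1,-1,-1,-1,-1,-1,-1],"linear":[[0,0,4],[0,0,6],[0,0,5],[0,0,3],[0,0,1],[0,0,0],[0,0,0],[0,0,0]],"angular":[[0,0,0],[0,0,0],[0,0,0],[0,0,0],[0,0,0],[0,0,0],[0,0,0],[0,0,0]]}' | grep -E "ee_pos|ft_"
python3 -m pendant '{"grip":[-1,-1,-1,-1],"linear":[[0,0,1],[0,0,1],[0,0,1],[0,0,0]],"angular":[[0,0,0],[0,0,0],[0,0,0],[0,0,0]]}' | grep -E "ee_pos|ft_"
python3 -m pendant '{"grip":[-1,-1,-1,-1],"linear":[[0,0,1],[0,0,1],[0,0,0],[0,0,0]],"angular":[[0,0,0],[0,0,0],[0,0,0],[0,0,0]]}' | grep -E "ee_pos|ft_"
```

```text
ee_pos: [597.3, -18.5, 80.0]
ft_force: [0.5, 0.6, -1.6]
ee_pos: [597.0, -18.5, 76.6]
ft_force: [0.4, -0.3, -1.8]
ee_pos: [597.0, -18.5, 74.7]
ft_force: [-0.4, -0.0, -1.3]
```

Lip has entered without contact. Continue to the seat.

```bash
python3 -m pendant '{"grip":[-1,-1,-1,-1,-1,-1],"linear":[[0,0,1],[0,0,1],[0,0,1],[0,0,0.7],[0,0,0],[0,0,0]],"angular":[[0,0,0],[0,0,0],[0,0,0],[0,0,0],[0,0,0],[0,0,0]]}' | grep -E "ee_pos|ft_"
python3 -m pendant '{"grip":[-1,-1,-1],"linear":[[0,0,0.6],[0,0,0],[0,0,0]],"angular":[[0,0,0],[0,0,0],[0,0,0]]}' | grep -E "ee_pos|ft_"
python3 -m pendant '{"grip":[-1,-1,-1],"linear":[[0,0,0.5],[0,0,0],[0,0,0]],"angular":[[0,0,0],[0,0,0],[0,0,0]]}' | grep -E "ee_pos|ft_"
```

```text
ee_pos: [597.1, -18.5, 71.0]
ft_force: [-1.0, 0.1, -1.5]
ee_pos: [597.1, -18.4, 70.5]
ft_force: [-0.4, -0.4, -1.7]
ee_pos: [597.1, -18.5, 70.0]
ft_force: [0.4, 0.2, -1.4]
```

```bash
python3 -m pendant '{"grip":[-1,-1,-1],"linear":[[0,0,0.5],[0,0,0],[0,0,0]],"angular":[[0,0,0],[0,0,0],[0,0,0]]}' | grep -E "ee_pos|ft_"
python3 -m pendant '{"grip":[-1,-1,-1],"linear":[[0,0,0.4],[0,0,0],[0,0,0]],"angular":[[0,0,0],[0,0,0],[0,0,0]]}' | grep -E "ee_pos|ft_"
```

```text
ee_pos: [597.1, -18.5, 69.5]
ft_force: [0.3, -0.0, -1.3]
ee_pos: [597.1, -18.5, 69.4]
ft_force: [-2.0, 0.3, 4.1]
```

Seated at the expected height (69.4 mm) with contact. Release slowly and lift off.

```bash
python3 -m pendant '{"grip":[-0.64,-0.62,-0.6,-0.57,-0.54,-0.5,-0.45,-0.4,-0.35,-0.3,-0.3,-0.3],"linear":[[0,0,0],[0,0,0],[0,0,0],[0,0,0],[0,0,0],[0,0,0],[0,0,0],[0,0,0],[0,0,0],[0,0,0],[0,0,0],[0,0,0]],"angular":[[0,0,0],[0,0,0],[0,0,0],[0,0,0],[0,0,0],[0,0,0],[0,0,0],[0,0,0],[0,0,0],[0,0,0],[0,0,0],[0,0,0]]}'
python3 -m pendant '{"grip":[-0.3,-0.3,-0.3,-0.3,-0.3,-0.3,-0.3,-0.3,-0.3,-0.3,-0.3,-0.3],"linear":[[0,0,-3],[0,0,-6],[0,0,-10],[0,0,-15],[0,0,-20],[0,0,-28],[0,0,-32],[0,0,-32],[0,0,-32],[0,0,-28],[0,0,-20],[0,0,-10]],"angular":[[0,0,0],[0,0,0],[0,0,0],[0,0,0],[0,0,0],[0,0,0],[0,0,0],[0,0,0],[0,0,0],[0,0,0],[0,0,0],[0,0,0]]}'
python3 -m pendant '{"grip":[-0.3,-0.3],"linear":[[0,0,0],[0,0,0]],"angular":[[0,0,0],[0,0,0]]}' >/dev/null
python3 - <<'E'
from h import *
o=ctrl.get_obs();im=ctrl.get_image('wrist')[...,::-1];cv2.imwrite('pics/w8.png',im);c=cam('wrist',o)
side=ctrl.get_image('side')[...,::-1];cv2.imwrite('pics/s8.png',side)
R=Ro.from_rotvec([0,0,.376]).as_matrix()
print('pred plate',[np.round(w2px(c,[598.55,-17.25,64]+R@np.array([x,y,0])),1).tolist() for x,y in[(-60,-45),(-60,45),(60,45),(60,-45)]])
s=cv2.cvtColor(im,cv2.COLOR_BGR2HSV)
m=((cv2.blur(s[...,1],(3,3))<18)).astype(np.uint8);q=w2px(c,[598,-17,64]).astype(int);w=np.zeros_like(m);w[q[1]-85:q[1]+85,q[0]-75:q[0]+75]=1;m=cv2.morphologyEx(m*w,cv2.MORPH_OPEN,np.ones((5,5)))
k=max(cv2.findContours(m,0,2)[0],key=cv2.contourArea);ap=cv2.approxPolyDP(cv2.convexHull(k),5,True)[:,0];print('obs',ap.tolist())
for p in ap: print(np.round(px2w(c,p,64),1))
# side: rack still hanging? compare to release picture region
E
```

```text
t: 29.48
ee_pos: [597.1, -18.5, 69.1]
orientation: [-0.603, 3.083, 0.0]
ft_force: [0.4, 0.6, 0.1]
width: 30.9
grasp_force: 0.0
t: 30.48
ee_pos: [598.3, -18.5, 309.6]
orientation: [-0.602, 3.078, -0.002]
ft_force: [-0.2, -0.3, 0.3]
width: 31.0
grasp_force: 0.0
pred plate [[244.0, 136.1], [313.9, 136.7], [310.4, 225.0], [246.0, 224.5]]
obs [[312, 138], [310, 223], [248, 223], [245, 137]]
[528.6   1.   64. ]
[635.3  44.9  64. ]
[667.8 -35.2  64. ]
[559.9 -79.6  64. ]
```

Plate corners match the seated prediction within about 1 px all round. Check numerically that the rack still hangs as it did.

```bash
python3 - <<'E'
import cv2,numpy as np
a=cv2.imread('pics/c5.png')[:,:400];b=cv2.resize(cv2.imread('pics/s8.png')[110:230,290:410],(400,400),interpolation=cv2.INTER_CUBIC)
for n,(y0,y1,x0,x1) in {'tray':(200,285,140,230),'plate':(165,210,170,200)}.items():
    t=a[y0:y1,x0:x1];r=cv2.matchTemplate(b,t,cv2.TM_CCOEFF_NORMED);_,m,_,p=cv2.minMaxLoc(r);print(n,m,np.array(p)-[x0,y0])
E
```

```text
tray 0.6851329803466797 [-1  0]
plate 0.8386167883872986 [-1  0]
```

```bash
python3 -c "
from workcell import ctrl
print(ctrl.close_job())"
```

```text
the job is handed in; nothing more can be done
None
```

I hung the rack upright on the grey stand's peg and seated the cover on the empty dish, then handed the job in at about 31 s; the last images showed the rack still hanging where I left it and the cover's corners within about 2 px of the fully seated position, but the hand-in gave no verdict.

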